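Set the jig fence to the red mark and clamp it

TASK

Slide the aluminium fence of the assembly jig along its slotted holes until its black pointer lines up with the white line on the red index tab. Then tighten both yellow clamp knobs: turn each clockwise, seen from above, until it stops, leaving the fence on the mark. Do not disturb the pressure gauge, the oil bottle or the spanner lying beside the jig.

Things in the scene. Friction and masses are not known exactly. Their poses are not given: they have to be found in the camera images.
- jig: Grey steel plate fixed on the worktop, 203 x 220 x 12 mm. Origin on the worktop midway between the two clamp knobs; x points away from the robot, y left along the fence, z up. It spans x -125 to +78, y -110 to +110 mm; a 12 mm high lip stands on it at x -123 to -114 mm. The knobs stand at x = 0, y = +60 and -60 mm. A white scale strip lies along its left edge.
- fence (a joint): Slide of the fence, m: 0 = farthest from the robot, grows as the fence slides toward the robot (jig -x), end stop at 0.055. The fence stays where it is left; while the knobs are loose it slides against about 2 N. Tight knobs really clamp it (over 9 N to shift it).
- fence_top (a point): Middle of the top edge of the fence's upright, 42 mm above the worktop. The fence is an aluminium angle: upright 10 mm thick (jig x), 170 mm long (jig y), 30 mm high above the plate; pinch it here from above (no knob within 35 mm along y) or push it. Its slotted foot (top 17 mm above the worktop) extends 105 mm away from the robot, under the knobs. Upright at jig x = -35 mm at slide 0.
- pointer (a point): Tip of the small black pointer (3 mm wide) at the left end of the fence's upright, 16 mm above the worktop, in the plane of the middle of the upright; a black line on top of the upright continues it.
- mark (a point): End nearest the fence of the white line (3 mm wide) across the red index tab, 16 mm above the worktop. The tab, 22 x 17 x 6 mm, is fixed to the jig's left edge, its axes parallel to the jig's. The fence is set when pointer and mark have the same position along the jig's x; along y they stay about 4 mm apart. The mark lies at a fence slide of 0.025 to 0.05 m.
- knob_left (a joint): Angle of the left clamp knob, rad: 0 = loose stop, grows as it turns clockwise seen from above, 1.3 = tight stop. It starts loose (0 to 0.2). Friction torque about 0.1 N m. Its over-centre cam bites the fence's foot from about 0.55, stiffest (about 0.3 N m) near 0.9; let go before 1.0 it springs back to 0.55, past 1.05 it snaps on to the tight stop and stays.
- knob_left_bar (a point): Centre of the left knob's yellow grip bar, on the knob's vertical axis, 67 mm above the worktop. Bar 46 mm long, 12 mm thick, 23 mm high (55 to 78 mm), on a black hub up to 28 mm in diameter. Seen from above the bar lies along the jig's y axis turned counter-clockwise by (1.3 - joint value): at the tight stop both bars are in line, parallel to the fence.
- knob_right (a joint): As knob_left, for the right clamp knob.
- knob_right_bar (a point): As knob_left_bar, for the right knob (120 mm to the right of the left one along the jig's -y).
- gauge: Bystander: pressure gauge with a white case, 105 x 69 x 33 mm, lying on its back to the right of the jig; origin under its middle.
- oil_bottle: Bystander: amber dropper bottle with a red cap, 35 mm in diameter, 112 mm high, standing to the right of the jig; origin under its middle.
- spanner: Bystander: steel spanner, 181 x 35 x 8 mm, lying to the right of the jig; origin under its middle.

How it is judged:
By the outcome, as a careful person would: the job done as asked, in the order asked, and still so for the second after the job is handed in, with the robot touching nothing.
It also fails if it takes over 58 s, if anything falls off the work surface, if the arm or the gripper's body presses on something with over 40 N, if the wrist force passes 120 N, or if a joint passes its speed limit or range.

ROBOT

A 6-joint arm with a two-finger parallel gripper is mounted at the origin on the work surface; the furniture and walls round the work are solid. World frame = base frame: x ahead of the robot, y to its left, z up, the work surface at z = 0. Lengths are in m, angles in rad, forces in N, time in s.
With the tool pointing down it reaches from about 0.3 to 0.775 m from the base axis. Payload 14.6 kg.
Tool frame: the origin (TCP) lies at the centre of the arm's flange, where the gripper is bolted on; the fingertips stand 199 mm ahead of it and the grasp point (between the pads) lies ctrl.tcp_to_grasp ahead of it (ctrl.tcp_to_grasp is the distance from the TCP to the grasp point, in m); z points along the fingers, y is the line along which they close (so a half turn about z gives the same grasp; the last joint's range is limited). The gripper opens to 94 mm and grips with 3 to 60 N. Pads are 16 mm wide; open, the fingers measure 119 mm over their backs; the gripper's body (75 mm by 177 mm) begins 78 mm behind the grasp point.
Start: joints at [-1.174, 0.3, 1.521, -0, 1.321, -0.067], TCP at [0.246, -0.492, 0.405] pointing down, gripper open.
Joint ranges: [-3.03, 3.03], [-0.79, 2.21], [0.23, 2.52], [-1.04, 4.18], [0, 3.07], [-2.55, 2.55]. Speed limits (rad/s): [2.22, 2.22, 2.57, 3.14, 3.14, 3.14].

INTERFACE

Orientations are given as [roll, pitch, yaw] about the fixed x, y, z axes, in that order (R = Rz(yaw) Ry(pitch) Rx(roll)).
In Python, from station import ctrl gives the robot as it stands. The module is installed in compiled form; this text tells all that it offers.
- The arm moves only by the shell command python3 -m jog 'ROWS' [OPENING] [FORCE]. ROWS is JSON, a list of rows, each a list of 6 numbers: the shift along the tool's x, y, z in cm, then the turn, a rotation vector about the tool's x, y, z in rad. In form: [[tx, ty, tz, ax, ay, az], ...]. A call has 1 to 8 rows; each row is the pose to reach, as a shift and turn from the pose commanded when the call began, along the tool's axes at that moment; what a row does not reach only later rows make up. A row lasts 1/10 s, in which the tool goes at most 50 mm and 8.59 degrees, less where a joint would pass 70% of its speed; a pose out of reach is approached as far as the arm can. A call with a gripper value outside its range is refused whole. OPENING is the opening in per cent of the stroke, from 0 (shut) to 100 (fully open), set as the call begins (- or left out, the last holds). The fingers move at their own pace and stop on an object; FORCE is the grip in N (left out, the last holds). Time passes only in rows, so rows that repeat a pose let the fingers close. It gives the time, the measured TCP pose, the force, the opening and the grip force at its end, in the units of the state.
- ctrl.get_obs(): the state, without advancing time (a new reading comes with each control period).
- ctrl.camera(name): name is "scene" or "top" or "wrist"; returns a dict with "img" (400x640x3 uint8, blue, green, red), "intrinsics" (3x3 intrinsics, pixels), "R" (3x3) and "t" (3): a world point X has camera coordinates R X + t. Camera axes: x right, y down, z forward; pixel columns grow to the right and rows downward; lengths in m; the calibration is good to about 2 mm. A picture is of the moment at which its call begins. There is no depth.
- ctrl.hand_in(): hands the job in; it is judged then, once.
The state is a dict: "time_s": time; "qpos": joint angles; "joint_vel": joint speeds; "tau": joint torques, N m; "ee_pos": TCP position; "eef_rot": TCP orientation; "force": force on the tool from outside, world axes, zero at the start; "moment": the same for the moment, N m; "grip_width": finger opening in m; "grip_force": force on a finger pad.
Only numpy, scipy, OpenCV 4.12 (cv2) and the standard library are available. Lean on these libraries where they do the work, as an engineer would, in place of code of your own. Each camera call takes 0.05 s, during which the arm holds its last target. There are 200 camera calls.

## Working session

There is one attempt and no reset: what is moved stays moved. The work goes in short steps, Python scripts to look and compute and a shell command to move; the robot and the scene stay as the last step left them, time stands still between calls to the robot, and variables do not carry over. Pictures are saved under pics/ and viewed, at most 10 in all, crops included, and the job is handed in when it is done.

```bash
mkdir -p pics
cat > h.py <<'E'
from station import ctrl
import numpy as np, cv2
from scipy.spatial.transform import Rotation as Ro
def shot(name,fn,crop=None,scale=1):
    c=ctrl.camera(name); im=c["img"]
    np.savez('pics/'+fn+'.npz',K=c["intrinsics"],R=c["R"],t=c["t"],img=im)
    if crop: im=im[crop[1]:crop[3],crop[0]:crop[2]]
    if scale!=1: im=cv2.resize(im,None,fx=scale,fy=scale,interpolation=cv2.INTER_CUBIC)
    cv2.imwrite('pics/'+fn+'.png',im)
def px2w(fn,uv,z):
    d=np.load('pics/'+fn+'.npz'); r=d['R'].T@np.linalg.inv(d['K'])@np.array([uv[0],uv[1],1.]); o=-d['R'].T@d['t']
    return o+r*(z-o[2])/r[2]
def w2px(fn,X):
    d=np.load('pics/'+fn+'.npz'); p=d['K']@(d['R']@np.array(X)+d['t']); return p[:2]/p[2]
E
python3 - <<'E'
from h import *
shot('top','top1'); shot('scene','sc1')
o=ctrl.get_obs(); print(o,ctrl.tcp_to_grasp)
E
```

```text
{'time_s': 0.1, 'qpos': array([-1.17360984e+00,  3.00405214e-01,  1.52150068e+00,  4.31806036e-06,
        1.32071977e+00, -6.65999150e-02]), 'joint_vel': array([ 2.45961534e-03,  2.61371271e-04, -2.65886215e-03, -6.31874350e-05,
        3.13578831e-04, -1.58489056e-03]), 'tau': array([ 2.59676643e-03, -5.32646298e+01, -3.53283262e+01,  7.09166424e-02,
        2.34691927e-02, -7.84685699e-05]), 'ee_pos': array([ 0.24602247, -0.49187582,  0.40415638]), 'eef_rot': array([-3.14056221e+00, -7.29207176e-05,  4.63785297e-01]), 'force': array([ 0.5405769 , -0.87615706, -1.01542726]), 'moment': array([ 0.01089106, -0.02051907, -0.0328602 ]), 'grip_force': 0.0, 'grip_width': 0.09413148367206535} 0.1804
```

View pics/top1.png

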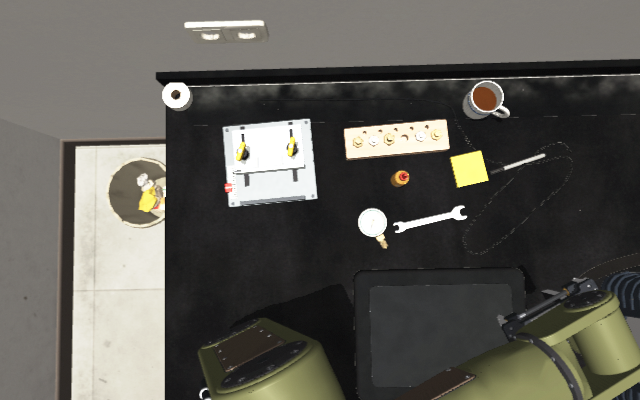

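View pics/sc1.png

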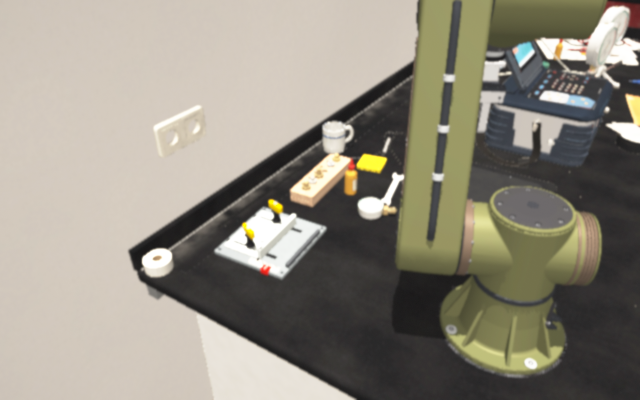

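The top view shows the jig with corners at about (222,127), (311,120), (317,201) and (229,207). The knobs are at (242,152) and (292,148), and the red tab is at (229,187). The bystanders are well to the right.

Run:
```python
from h import *
for n,uv,z in [('FL',(222,127),.012),('FR',(311,120),.012),('NR',(317,201),.012),('NL',(229,207),.012),('kL',(242,152),.078),('kR',(292,148),.078),('tab',(229,187),.016)]:
    print(n,px2w('top1',uv,z).round(4))
w=[px2w('top1',u,.012) for u in [(222,127),(311,120),(317,201),(229,207)]]
a=w[0]+w[3]-w[1]-w[2]; yaw=np.arctan2(-a[0],a[1]); c=sum(w)/4
R=Ro.from_euler('z',yaw).as_matrix(); o=c-R@[-.0235,0,0]
print('yaw',yaw,'origin',o)
shot('top','tt',(210,105,330,215),6)
```

```text
FL [0.6688 0.148  0.012 ]
FR [ 0.6808 -0.0744  0.012 ]
NR [ 0.4783 -0.0848  0.012 ]
NL [0.4685 0.1321 0.012 ]
kL [0.5932 0.0875 0.078 ]
kR [ 0.5997 -0.0298  0.078 ]
tab [0.5176 0.131  0.016 ]
yaw 0.04938854621232987 origin [0.59755529 0.03141273 0.012     ]
```

View pics/tt.png

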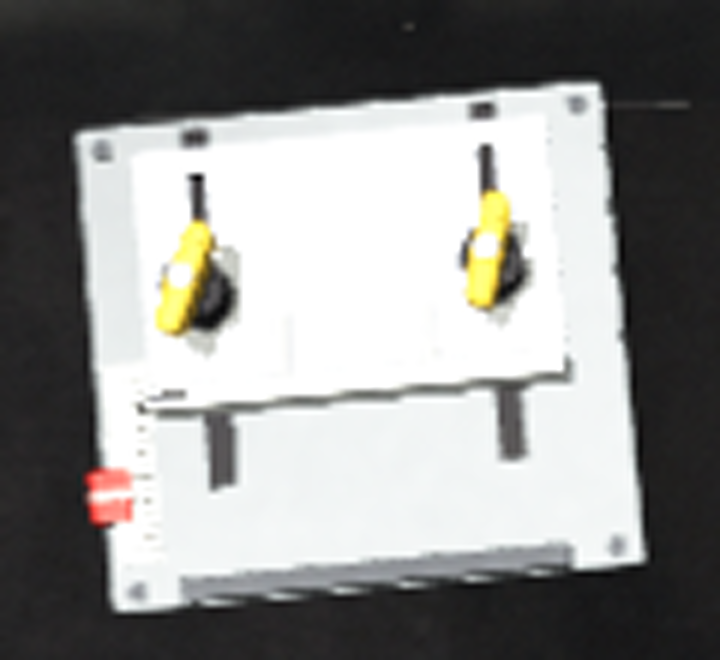

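```bash
python3 -m jog '[[48.7,-34,0,0,0,-1.157],[48.7,-34,0,0,0,-1.157],[48.7,-34,0,0,0,-1.157],[48.7,-34,0,0,0,-1.157],[48.7,-34,0,0,0,-1.157],[48.7,-34,0,0,0,-1.157],[48.7,-34,0,0,0,-1.157],[48.7,-34,0,0,0,-1.157]]' 40
python3 - <<'E'
from h import *
o=ctrl.get_obs();p=o['ee_pos'];R=Ro.from_euler('xyz',o['eef_rot'])
print(R.inv().apply(np.array([.53,.03,.40])-p)*100,(R.inv()*Ro.from_euler('xyz',[np.pi,0,1.62])).as_rotvec())
E
```

```text
time_s: 0.95
ee_pos: [0.4374, -0.1384, 0.4047]
eef_rot: [3.141, 0.0, 1.627]
force: [1.3, 0.4, 0.1]
grip_width: 0.0382
grip_force: 0.0
[16.29313413 10.18558708  0.47164927] [0.0001694  0.00012175 0.00670298]
```

```bash
python3 -m jog '[[16.3,10.2,0.5,0,0,0],[16.3,10.2,0.5,0,0,0],[16.3,10.2,0.5,0,0,0],[16.3,10.2,0.5,0,0,0],[16.3,10.2,0.5,0,0,0],[16.3,10.2,0.5,0,0,0],[16.3,10.2,0.5,0,0,0]]'
python3 - <<'E'
from h import *
shot('wrist','w1',None,1.25)
E
```

```text
time_s: 1.65
ee_pos: [0.5303, 0.0267, 0.3996]
eef_rot: [-3.141, 0.0, 1.62]
force: [0.4, 0.4, 0.9]
grip_width: 0.0373
grip_force: 0.0
```

View pics/w1.png

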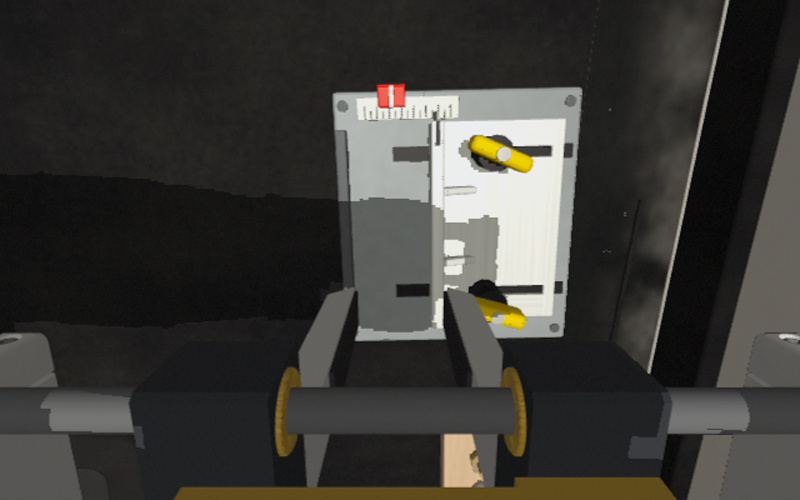

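The wrist view shows the whole jig. The tab line is at x≈391 with its lower end at y≈107, the pointer is at (435,113), and the left knob bar is centred at (501,153), from (473,143) to (530,164). The right bar is around (500,312).

Run:
```python
from h import *
s=lambda u:np.array(u)/1.25
W={n:px2w('w1',s(u),z) for n,u,z in [('NL',(333,93),.012),('FL',(581,87),.012),('FR',(564,337),.012),('NR',(350,341),.012),('tab',(391,107),.016),('ptr',(435,113),.016),('kL',(503,154),.078),('upT',(433,122),.042),('upB',(438,325),.042),('b1',(473,143),.078),('b2',(531,164),.078),('c2',(524,321),.078)]}
for n in W: print(n,W[n].round(4))
e=W['FL']-W['FR'];yaw=np.arctan2(-e[0],e[1]);e2=W['FL']-W['NL'];print('yaw',yaw,np.arctan2(e2[1],e2[0]),np.linalg.norm(e),np.linalg.norm(e2))
g=(W['FL']+W['FR']+W['NL']+W['NR'])/4; R=Ro.from_euler('z',.045).as_matrix(); print('origin',g-R@[-.0235,0,0])
print('dx',R.T@(W['tab']-W['ptr']))
d=np.load('pics/w1.npz')['img']
cv2.imwrite('pics/w1c.png',cv2.resize(d[60:140,250:470],None,fx=3.6,fy=3.6,interpolation=cv2.INTER_CUBIC))
```

```text
NL [0.4714 0.1332 0.012 ]
FL [0.6699 0.1474 0.012 ]
FR [ 0.6871 -0.0696  0.012 ]
NR [ 0.4894 -0.0832  0.012 ]
tab [0.5185 0.1244 0.016 ]
ptr [0.5541 0.1216 0.016 ]
kL [0.5976 0.093  0.078 ]
upT [0.5511 0.1133 0.042 ]
upB [ 0.5663 -0.0502  0.042 ]
b1 [0.5765 0.0992 0.078 ]
b2 [0.6175 0.0872 0.078 ]
c2 [ 0.6264 -0.0281  0.078 ]
yaw 0.07916960197005972 0.07129986597951231 0.21765298485300125 0.19899659892311253
origin [0.60292966 0.03297549 0.012     ]
dx [-0.03536556  0.00446152  0.        ]
```

View pics/w1c.png

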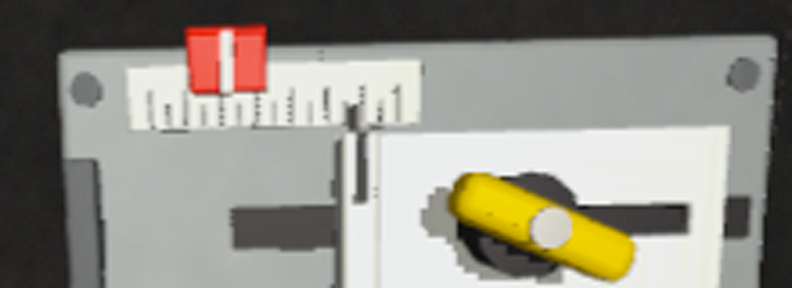

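```bash
python3 -m jog '[[-0.15,3.1,3,0,0,-0.026],[-0.15,3.1,8,0,0,-0.026],[-0.15,3.1,12,0,0,-0.026],[-0.15,3.1,15,0,0,-0.026],[-0.15,3.1,17,0,0,-0.026],[-0.15,3.1,17.8,0,0,-0.026],[-0.15,3.1,17.8,0,0,-0.026],[-0.15,3.1,17.8,0,0,-0.026]]' ; python3 -m jog '[[0,0,0,0,0,0],[0,0,0,0,0,0],[0,0,0,0,0,0],[0,0,0,0,0,0]]' 0 15
```

```text
time_s: 2.5
ee_pos: [0.5619, 0.0271, 0.2229]
eef_rot: [3.14, 0.0, 1.646]
force: [0.2, -0.4, -0.5]
grip_width: 0.0371
grip_force: 0.0
time_s: 2.9
ee_pos: [0.5617, 0.0276, 0.2219]
eef_rot: [3.141, 0.0, 1.647]
force: [-0.3, -0.1, 3.0]
grip_width: 0.0099
grip_force: 15.0
```

```bash
python3 -m jog '[[0,-0.6,0,0,0,0],[0,-1.2,0,0,0,0],[0,-1.8,0,0,0,0],[0,-2.4,0,0,0,0],[0,-3.0,0,0,0,0],[0,-3.3,0,0,0,0],[0,-3.3,0,0,0,0],[0,-3.3,0,0,0,0]]'
python3 - <<'E'
from h import *
shot('wrist','w2')
for p in [(.5185,.1244,.016),(.5215,.117,.016)]: print(w2px('w2',p))
d=np.load('pics/w2.npz')['img']
u,v=w2px('w2',(.5185,.1244,.016)).astype(int)
print(u,v)
x0=max(0,u-50);y0=max(0,v-40)
print(x0,y0)
cv2.imwrite('pics/w2c.png',cv2.resize(d[y0:y0+80,x0:x0+110],None,fx=7,fy=7,interpolation=cv2.INTER_CUBIC))
E
```

```text
time_s: 3.7
ee_pos: [0.5284, 0.0251, 0.2219]
eef_rot: [-3.141, -0.0, 1.647]
force: [-2.9, 2.5, 8.3]
grip_width: 0.0094
grip_force: 15.0
[314.95199767  53.4910017 ]
[319.82715599  69.6703481 ]
314 53
264 13
```

View pics/w2c.png

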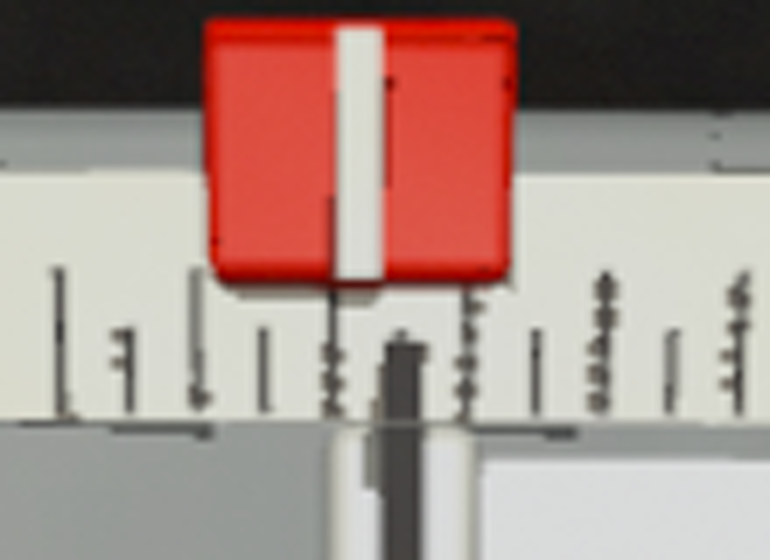

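The line is at u≈360 and the pointer at u≈404 in the crop, at about 13.7 px/mm. The fence needs about 3.2 mm more.

```bash
python3 -m jog '[[0,-0.15,0,0,0,0],[0,-0.32,0,0,0,0],[0,-0.32,0,0,0,0],[0,-0.32,0,0,0,0],[0,-0.32,0,0,0,0]]'
cat >> h.py <<'E'
def meas(fn,shift=0):
    """jig-x offset pointer-line in mm from wrist image: white run on red tab, dark run of pointer"""
    d=np.load('pics/'+fn+'.npz')['img'].astype(int); b,g,r=d[...,0],d[...,1],d[...,2]
    red=(r>150)&(g<110)&(b<110); red[150:]=0
    n,l,st,_=cv2.connectedComponentsWithStats(cv2.dilate(red.astype('uint8'),np.ones((1,15))))
    k=1+st[1:,4].argmax(); x,y,w,h=st[k,:4]; 
    def cen(a): return (a*np.arange(len(a))).sum()/a.sum()
    L=[]
    for v in range(y+4,y+h-4):
        row=g[v]; us=np.where(red[v]&(np.arange(640)>=x)&(np.arange(640)<x+w))[0]
        if len(us)<8: continue
        seg=row[us[0]+3:us[-1]-2]; s=np.clip(seg-110,0,None); 
        if s.sum()>0: L.append((v,us[0]+3+cen(s.astype(float))))
    L=np.array(L); pf=np.polyfit(L[:,0],L[:,1],1)
    P=[]
    for v in range(y+h+10,y+h+19):
        c=np.polyval(pf,v); a=int(c)-7; seg=np.clip(150-g[v,a:a+15],0,None).astype(float)
        P.append((v,a+cen(seg) if seg.sum()>0 else np.nan,seg.sum(),c))
    return (x,y,w,h),L,pf,np.array(P)
E
python3 - <<'E'
from h import *
shot('wrist','w3')
t,L,pf,P=meas('w3'); print(t,pf,L[::3].round(2)); print(P.round(2))
d=np.load('pics/w3.npz')['img']; x,y,w,h=t
cv2.imwrite('pics/w3c.png',cv2.resize(d[max(0,y-10):y+65,x-20:x+w+20],None,fx=7,fy=7,interpolation=cv2.INTER_NEAREST))
E
```

```text
time_s: 4.25
ee_pos: [0.5254, 0.0249, 0.2219]
eef_rot: [-3.141, -0.0, 1.647]
force: [-0.3, 3.0, 7.4]
grip_width: 0.0096
grip_force: 15.0
(np.int32(292), np.int32(16), np.int32(58), np.int32(37)) [-8.44368889e-03  3.21022863e+02] [[ 20.   320.78]
 [ 23.   320.78]
 [ 26.   320.82]
 [ 29.   320.81]
 [ 32.   320.81]
 [ 35.   320.81]
 [ 38.   320.61]
 [ 41.   320.62]
 [ 44.   320.63]
 [ 47.   320.62]]
[[ 63.   320.28 632.   320.49]
 [ 64.   320.45 600.   320.48]
 [ 65.   321.26 484.   320.47]
 [ 66.   320.82 531.   320.47]
 [ 67.   320.29 627.   320.46]
 [ 68.   320.44 600.   320.45]
 [ 69.   321.32 476.   320.44]
 [ 70.   321.23 486.   320.43]
 [ 71.   319.92 632.   320.42]]
```

View pics/w3c.png

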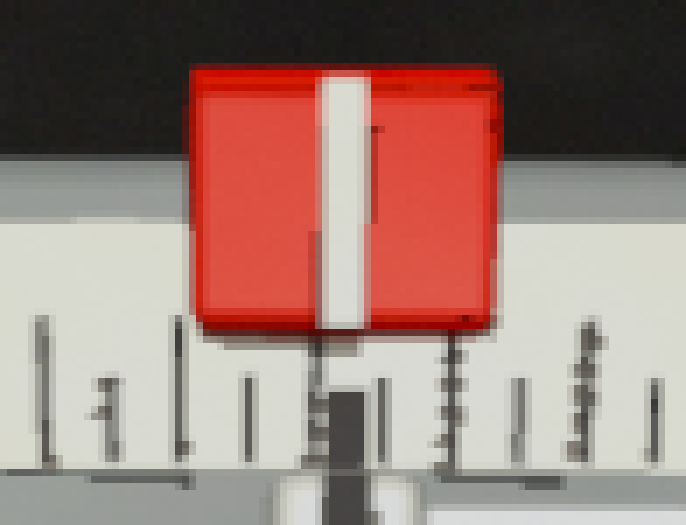

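The pointer is about 0.25 mm short of the line (347.5 against 344 at 14 px/mm). I'll nudge it, release and rise.

```bash
python3 -m jog '[[0,-0.03,0,0,0,0],[0,-0.03,0,0,0,0],[0,-0.03,0,0,0,0]]'; python3 -m jog '[[0,0,0,0,0,0],[0,0,0,0,0,0],[0,0,0,0,0,0],[0,0,-2,0,0,0],[0,0,-6,0,0,0],[0,0,-9,0,0,0],[0,0,-9,0,0,0]]' 45
python3 -m jog '[[6.2,7.8,0,0,0,-1.21],[6.2,7.8,0,0,0,-1.21],[6.2,7.8,0,0,0,-1.21],[6.2,7.8,0,0,0,-1.21],[6.2,7.8,0,0,0,-1.21],[6.2,7.8,0,0,0,-1.21],[6.2,7.8,0,0,0,-1.21],[6.2,7.8,0,0,0,-1.21]]'
python3 - <<'E'
from h import *
shot('wrist','w4')
for z in (.055,.078): print(w2px('w4',(.598,.093,z)))
o=ctrl.get_obs();p=o['ee_pos'];R=Ro.from_euler('xyz',o['eef_rot'])
print(p,o['eef_rot'],R.inv().apply(np.array([.598,.093,.256])-p)*100)
E
```

```text
time_s: 4.6
ee_pos: [0.5252, 0.0249, 0.2219]
eef_rot: [3.141, -0.0, 1.647]
force: [0.3, 3.4, 6.0]
grip_width: 0.0099
grip_force: 15.0
time_s: 5.3
ee_pos: [0.5257, 0.0247, 0.3154]
eef_rot: [3.136, 0.001, 1.647]
force: [0.5, -0.1, -1.0]
grip_width: 0.0421
grip_force: 0.0
time_s: 6.1
ee_pos: [0.5982, 0.0925, 0.3103]
eef_rot: [-3.141, -0.002, 2.853]
force: [-0.3, 0.2, -0.0]
grip_width: 0.0424
grip_force: 0.0
[321.79697537 216.5507602 ]
[321.93353114 226.74168951]
[0.59819747 0.0924508  0.31037302] [-3.14078114e+00 -1.68448661e-03  2.86273094e+00] [0.0249421  0.05177499 5.43731198]
```

View pics/w4.png

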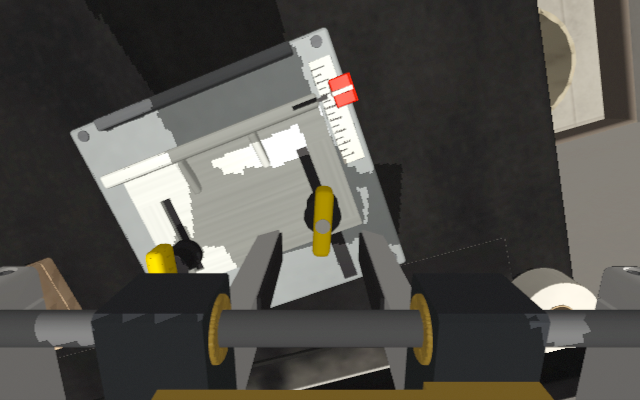

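The left bar sits at (322,226) as predicted and lies between the fingers. The pointer is on the tab line. I'll descend and grip.

```bash
python3 -m jog '[[0,0,2,0,0,0],[0,0,4,0,0,0],[0,0,5.4,0,0,0],[0,0,5.4,0,0,0],[0,0,5.4,0,0,0]]'; python3 -m jog '[[0,0,0,0,0,0],[0,0,0,0,0,0],[0,0,0,0,0,0],[0,0,0,0,0,0]]' 0 25
```

```text
time_s: 6.65
ee_pos: [0.5985, 0.0925, 0.2578]
eef_rot: [-3.142, -0.0, 2.846]
force: [-1.2, 0.9, -0.1]
grip_width: 0.0423
grip_force: 0.0
time_s: 7.05
ee_pos: [0.5984, 0.0926, 0.258]
eef_rot: [3.141, 0.0, 2.847]
force: [2.2, 7.1, 3.4]
grip_width: 0.0138
grip_force: 4.1
```

```bash
python3 -m jog '[[0,0,0,0,0,0],[0,0,0,0,0,0],[0,0,0,0,0,0.08],[0,0,0,0,0,0.2],[0,0,0,0,0,0.32],[0,0,0,0,0,0.44],[0,0,0,0,0,0.5],[0,0,0,0,0,0.5]]'; python3 -c "
from h import *
o=ctrl.get_obs();print(o['moment'],o['eef_rot'])"
```

```text
time_s: 7.85
ee_pos: [0.5984, 0.0927, 0.258]
eef_rot: [3.141, -0.0, 2.346]
force: [-1.6, 2.2, 3.3]
grip_width: 0.0118
grip_force: 24.8
[ 0.41385204  0.16513453 -0.09860061] [ 3.14109267e+00 -3.64701595e-05  2.34600489e+00]
```

```bash
python3 -m jog '[[0,0,0,0,0,0.12],[0,0,0,0,0,0.24],[0,0,0,0,0,0.36],[0,0,0,0,0,0.48],[0,0,0,0,0,0.58],[0,0,0,0,0,0.66],[0,0,0,0,0,0.7],[0,0,0,0,0,0.7]]' - 45; python3 -c "
from h import *
o=ctrl.get_obs();print(o['moment'],o['eef_rot'])"
```

```text
time_s: 8.65
ee_pos: [0.598, 0.0925, 0.258]
eef_rot: [-3.14, -0.0, 1.648]
force: [-6.7, -0.3, 7.9]
grip_width: 0.0115
grip_force: 44.9
[-0.07186688  1.56064297 -0.00363644] [-3.13977050e+00 -7.10905892e-06  1.64775641e+00]
```

```bash
python3 -m jog '[[0,0,0,0,0,0.03],[0,0,0,0,0,0.05],[0,0,0,0,0,0.05]]'; python3 -c "
from h import *
o=ctrl.get_obs();print(o['moment'],o['eef_rot'])"
```

```text
time_s: 8.95
ee_pos: [0.598, 0.0926, 0.258]
eef_rot: [-3.14, 0.0, 1.6]
force: [-7.9, -1.0, 8.2]
grip_width: 0.0113
grip_force: 45.9
[0.01184384 1.59369633 0.76249757] [-3.13984834e+00  3.76534354e-04  1.59954300e+00]
```

```bash
python3 -m jog '[[0,0,0,0,0,-0.04],[0,0,0,0,0,-0.04]]'; python3 -m jog '[[0,0,0,0,0,0],[0,0,0,0,0,0],[0,0,0,0,0,0],[0,0,-2,0,0,0],[0,0,-5.5,0,0,0],[0,0,-5.5,0,0,0]]' 45
python3 -m jog '[[-12,0.1,0,0,0,-1.21],[-12,0.1,0,0,0,-1.21],[-12,0.1,0,0,0,-1.21],[-12,0.1,0,0,0,-1.21],[-12,0.1,0,0,0,-1.21],[-12,0.1,0,0,0,-1.21],[-12,0.1,0,0,0,-1.21],[-12,0.1,0,0,0,-1.21]]'
python3 - <<'E'
from h import *
shot('wrist','w5')
for z in (.055,.078): print(w2px('w5',(.6075,-.027,z)))
o=ctrl.get_obs();p=o['ee_pos'];R=Ro.from_euler('xyz',o['eef_rot'])
print(p,o['eef_rot'],R.inv().apply(np.array([.6075,-.027,.257])-p)*100)
E
```

```text
time_s: 9.15
ee_pos: [0.598, 0.0926, 0.258]
eef_rot: [-3.14, 0.0, 1.641]
force: [-8.0, 0.1, 8.3]
grip_width: 0.0114
grip_force: 45.0
time_s: 9.75
ee_pos: [0.599, 0.0926, 0.317]
eef_rot: [3.135, -0.0, 1.637]
force: [0.4, 0.4, 0.3]
grip_width: 0.0424
grip_force: 0.0
time_s: 10.55
ee_pos: [0.6073, -0.0272, 0.312]
eef_rot: [-3.141, -0.0, 2.827]
force: [-1.1, 0.0, 0.4]
grip_width: 0.0424
grip_force: 0.0
[321.25314945 216.16006971]
[321.35864404 226.27586288]
[ 0.60724747 -0.02719121  0.31203875] [-3.14144107e+00 -4.39874345e-04  2.83673746e+00] [-0.02077032  0.026653    5.50386223]
```

View pics/w5.png

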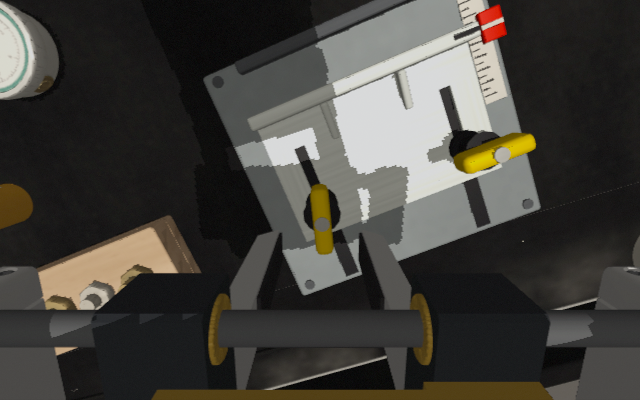

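The right bar is at (321,225) between the fingers, as predicted. The left bar is parallel to the fence, so it is tight.

```bash
python3 -m jog '[[0,0,2,0,0,0],[0,0,4,0,0,0],[0,0,5.4,0,0,0],[0,0,5.4,0,0,0],[0,0,5.4,0,0,0]]'; python3 -m jog '[[0,0,0,0,0,0],[0,0,0,0,0,0],[0,0,0,0,0,0],[0,0,0,0,0,0],[0,0,0,0,0,0],[0,0,0,0,0,0]]' 0 25;  python3 -m jog '[[0,0,0,0,0,0.08],[0,0,0,0,0,0.2],[0,0,0,0,0,0.32],[0,0,0,0,0,0.44],[0,0,0,0,0,0.5],[0,0,0,0,0,0.5]]' - 45; python3 -c "
from h import *
o=ctrl.get_obs();print(o['moment'],o['eef_rot'])"
```

```text
time_s: 11.1
ee_pos: [0.6074, -0.0272, 0.2589]
eef_rot: [3.142, 0.0, 2.82]
force: [-0.7, -0.6, -0.5]
grip_width: 0.0423
grip_force: 0.0
time_s: 11.7
ee_pos: [0.6075, -0.0267, 0.2591]
eef_rot: [3.14, 0.001, 2.821]
force: [4.0, 5.1, -0.2]
grip_width: 0.0122
grip_force: 24.6
time_s: 12.3
ee_pos: [0.6073, -0.0272, 0.2591]
eef_rot: [3.141, 0.001, 2.319]
force: [0.3, -1.3, 3.8]
grip_width: 0.0116
grip_force: 44.7
[-0.26815232  0.12813218 -0.06928149] [3.14144241e+00 5.03415393e-04 2.31940241e+00]
```

Next: 2.319 − 1.60 = 0.72.

```bash
python3 -m jog '[[0,0,0,0,0,0.12],[0,0,0,0,0,0.24],[0,0,0,0,0,0.36],[0,0,0,0,0,0.48],[0,0,0,0,0,0.58],[0,0,0,0,0,0.66],[0,0,0,0,0,0.72],[0,0,0,0,0,0.72]]'; python3 -c "
from h import *
o=ctrl.get_obs();print(o['moment'],o['eef_rot'])"
```

```text
time_s: 13.1
ee_pos: [0.6068, -0.0276, 0.259]
eef_rot: [-3.139, 0.001, 1.601]
force: [-10.5, -4.3, 8.9]
grip_width: 0.0116
grip_force: 44.6
[-0.89327027  2.01252727  0.29351364] [-3.13907125e+00  8.21330879e-04  1.60072850e+00]
```

```bash
python3 -m jog '[[0,0,0,0,0,0.03],[0,0,0,0,0,0.03]]'; python3 -c "
from h import *
o=ctrl.get_obs();print(o['moment'],o['eef_rot'])";python3 -m jog '[[0,0,0,0,0,-0.06],[0,0,0,0,0,-0.06]]'; python3 -m jog '[[0,0,0,0,0,0],[0,0,0,0,0,0],[0,0,0,0,0,0],[0,0,-2,0,0,0],[0,0,-6,0,0,0],[0,0,-7,0,0,0],[5.8,-7.8,-7,0,0,0],[5.8,-7.8,-7,0,0,0]]' 45; python3 -m jog '[[0,0,0,0,0,0],[0,0,0,0,0,0]]'
python3 - <<'E'
from h import *
shot('wrist','w6'); print(ctrl.get_obs()['ee_pos'],ctrl.get_obs()['eef_rot'])
d=np.load('pics/w6.npz')['img']
u,v=w2px('w6',(.5185,.1244,.016)).astype(int); print(u,v)
y0=max(0,v-30); a=cv2.resize(d[y0:y0+65,u-40:u+45],None,fx=5,fy=5,interpolation=cv2.INTER_NEAREST)
b=d; H=max(a.shape[0],250); b=cv2.resize(b,(400,250)); o=np.zeros((H,a.shape[1]+375,3),'uint8'); o[:a.shape[0],:a.shape[1]]=a; o[:250,a.shape[1]:]=b[:,:375]
cv2.imwrite('pics/w6c.png',o); print(o.shape)
E
```

```text
time_s: 13.3
ee_pos: [0.6068, -0.0276, 0.259]
eef_rot: [-3.139, 0.001, 1.572]
force: [-10.4, -3.8, 9.2]
grip_width: 0.012
grip_force: 44.9
[-0.85157274  1.94177642  0.51467839] [-3.13921852e+00  9.81893295e-04  1.57213483e+00]
time_s: 13.5
ee_pos: [0.6068, -0.0276, 0.259]
eef_rot: [-3.139, 0.001, 1.635]
force: [-10.2, -3.5, 9.8]
grip_width: 0.0118
grip_force: 44.7
time_s: 14.3
ee_pos: [0.5248, 0.0265, 0.328]
eef_rot: [-3.142, -0.0, 1.63]
force: [1.0, 1.6, 0.6]
grip_width: 0.0425
grip_force: 0.0
time_s: 14.5
ee_pos: [0.5258, 0.0265, 0.3289]
eef_rot: [3.141, 0.0, 1.632]
force: [0.3, 0.2, 0.3]
grip_width: 0.0428
grip_force: 0.0
[0.52643445 0.02604152 0.32889691] [3.14055552e+00 1.27940347e-04 1.63095605e+00]
317 78
(325, 800, 3)
```

View pics/w6c.png

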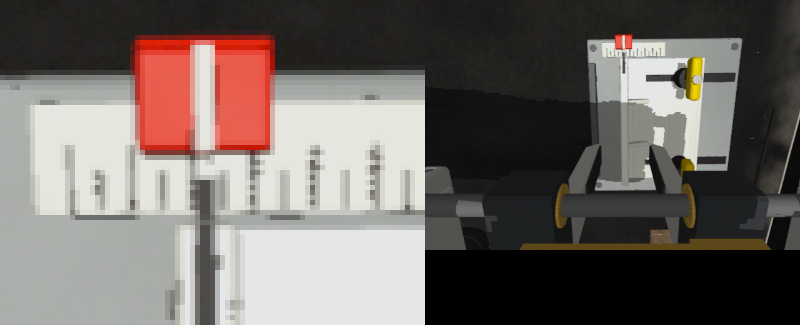

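The pointer is at 204.5 and the line at 202.5 in the crop, which is about 0.3 mm, so the fence is on the mark. The left bar is parallel to the fence. I'll check the right bar's angle numerically.

```bash
python3 -m jog '[[-8,5,-6,0,0,0],[-8,5,-6,0,0,0],[-8,5,-6,0,0,0],[-8,5,-6,0,0,0],[-8,5,-6,0,0,0]]'
python3 - <<'E'
from h import *
shot('wrist','w7')
d=np.load('pics/w7.npz')['img']; hsv=cv2.cvtColor(d,cv2.COLOR_BGR2HSV)
m=cv2.inRange(hsv,(22,180,110),(33,255,255)); n,l,st,c=cv2.connectedComponentsWithStats(m)
for k in range(1,n):
    if st[k,4]<80: continue
    p=np.argwhere(l==k)[:,::-1].astype(np.float32)
    q=np.array([px2w('w7',u,.078)[:2] for u in p]); e=q-q.mean(0); w,V=np.linalg.eigh(e.T@e); v=V[:,1]
    print(st[k],q.mean(0).round(4),'angle from y ccw',np.arctan(-v[0]/v[1]).round(3),(np.ptp(e@v)).round(4))
E
```

```text
time_s: 15.05
ee_pos: [0.5806, -0.0507, 0.3873]
eef_rot: [-3.14, -0.001, 1.63]
force: [-0.9, -0.3, -0.8]
grip_width: 0.0425
grip_force: 0.0
[346   0  16  50 581] [0.5976 0.0866] angle from y ccw 0.081 0.0344
[345 145  14  25 306] [ 0.6046 -0.013 ] angle from y ccw 0.122 0.0206
[346 176  13  22 239] [ 0.6068 -0.0387] angle from y ccw 0.097 0.0186
```

```bash
python3 -c "
from station import ctrl
print(ctrl.hand_in())"
```

```text
the job is handed in; nothing more can be done
None
```

I slid the fence to within about 0.3 mm of the white line, turned both clamp knobs clockwise to their stops, and handed the job in at about 15 s; I kept the arm clear of the gauge, bottle and spanner but did not re-measure them afterwards.

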